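# Level the sagging low shelf with a wedge and stow the boxes under it

### The job

The low shelf on the bathhouse table sags at the front: slide the wooden wedge, thin end first, under its foot until the shelf's top is flush with the top of the gauge post beside it, and leave the wedge there holding it up. Then slide every low lidded box lengthwise, end first, in under the shelf, flat on the table, clear of its underside and right in so that nothing sticks out at the front. Leave the trivet, the yellow cup and the glass jar where they stand.

Things in the scene. Friction and masses are not known exactly. Their poses are not given: they have to be found in the camera images.
- riser: Low shelf's fixed frame: grey back rail and left end cheek. Origin on the table under the middle of the board's front edge; x points in under the shelf, y left, z up. Back rail's face, the stop for what is slid in, at x = 150 mm; cheek's face at y = 175 (34 mm high). Room for boxes from y = -125 to 175 mm; the wedge goes in at the foot, y = -155. Gauge post beyond the right end.
- shelf_board: Grey board 160 deep, 365 wide (riser y -190 to 175), 14 mm thick, 0.9 kg, hinged freely along its far edge. Origin on the hinge, at riser x = 160, z = 64 mm; axes as the riser's when level. At the start it sags 0.08 rad on a stop, its underside 37 mm above the table at the front; level: underside 50, top 64 mm. It falls back unless propped.
- shelf_foot (a point): Lowest line of the board's one foot, middle, under the right front corner (riser x = 15, y = -155 mm): a rubber roll of radius 8 mm, 30 mm long along y, on a short stem. 12 mm above the table when sagging, 24 mm when level.
- shelf_corner (a point): Point on the board's top face near its right front corner (11 mm behind the front edge, riser y = -185 mm), next to the gauge post. Starts 12 mm lower than the post's top.
- gauge_top (a point): Centre of the flat top of the square aluminium gauge post (22 x 22 mm, 64 mm high, centred at riser x = 11, y = -206 mm), the height mark. The shelf is level when its top is flush with it.
- wedge: Wooden wedge 190 long (x), 40 mm wide, 0.16 kg. Origin: centre of underside; x points to the thin tip. 5 mm thick at the tip, rising 1 in 5 to 31 mm at x = -35 mm, then a flat 31 mm thick grip block to the tail, x = -95. Pushed along riser x under the foot, it lifts it 1 mm per 5 mm; level when its origin is about under the foot. Friction holds it; pushing takes 4 to 12 N.
- box1: Low grey plastic box with a clear sliding lid, 120 mm long (its x), 62 mm wide (its y), 40 mm high, about 0.26 kg, closed (lid fixed). Origin at the centre of its underside. May be absent. All such boxes are alike.
- box2: Low grey plastic box with a clear sliding lid, 120 mm long (its x), 62 mm wide (its y), 40 mm high, about 0.26 kg, closed (lid fixed). Origin at the centre of its underside. May be absent. All such boxes are alike.
- box3: Low grey plastic box with a clear sliding lid, 120 mm long (its x), 62 mm wide (its y), 40 mm high, about 0.26 kg, closed (lid fixed). Origin at the centre of its underside. May be absent. All such boxes are alike.
- trivet: Folded stainless trivet, 170 x 120 x 18 mm, lying flat, not part of the work. Origin at the underside's centre.
- cup: Yellow measuring cup with handle, 80 mm wide, 85 mm high, not part of the work. Origin at the underside's centre.
- jar: Glass jar with twist cap, 66 mm wide, 90 mm high, not part of the work. Origin at the underside's centre.
Not all that is in view belongs to the job. Leave any green look-alike of the box1 alone.

How it is judged:
On the way:
1. the wedge holds the shelf's top flush with the gauge post's top (within 3 mm) (z of shelf_corner in the frame of gauge_top between -0.003 and 0.003 m and contact force between wedge and shelf_board above 0.5 N), for 0.3 s.
At the end, for the whole second after the job is handed in: The shelf rests on the wedge with its top within 3 mm of the gauge post's top; every box present lies flat on the table under the shelf, its ends to front and back within 0.2 rad, its front end not more than 4 mm out beyond the shelf's front edge, at rest (all of step 1 and x of box1 in the frame of riser between 0.056 and 0.1 m and y of box1 in the frame of riser between -0.13 and 0.16 m and z of each of box1, box2, box3 in the frame of riser below 0.006 m and angle between each of box1, box2, box3's own z axis and vertical below 0.1 rad and angle between the x axis of each of box1, box2, box3 and the x axis of riser, either way round below 0.2 rad and linear speed of each of box1, box2, box3 below 0.02 m/s and x of box2 in the frame of riser between 0.056 and 0.1 m and y of box2 in the frame of riser between -0.13 and 0.16 m and x of box3 in the frame of riser between 0.056 and 0.1 m and y of box3 in the frame of riser between -0.13 and 0.16 m); the robot touches nothing.
It fails at once if a box is driven against the shelf board (over 8 N) (contact force between any of box1, box2, box3 and shelf_board above 8 N).
It fails at once if the trivet, the cup or the jar is shifted more than 40 mm or tipped over (distance of any of trivet, cup, jar from where it was at the start of the episode above 0.04 m or angle between any of trivet, cup, jar's own z axis and vertical above 0.6 rad).
Of box1, box2, box3 only 2 to 3 are there at a start; the rules pass over those that are not, and their reading is None.
At some moment in a run one of box1, box2, box3 may be knocked a few centimetres aside while the robot is not near it.
Once in a run the grip may slacken for a moment while it holds something.
It also fails if it takes over 210 s, if anything falls off the work surface, if the arm or the gripper's body presses on something with over 40 N, if the wrist force passes 120 N, or if a joint passes its speed limit or range.

### The arm

A 6-joint arm with a two-finger parallel gripper is mounted at the origin on the work surface. World frame = base frame: x ahead of the robot, y to its left, z up, the work surface at z = 0. Lengths are in m, angles in rad, forces in N, time in s.
With the tool pointing down it reaches from about 0.3 to 0.75 m from the base axis. Payload 8.5 kg.
Tool frame: the origin (TCP) lies at the very end of the fingers, on their centre line; the grasp point (between the pads) lies 19 mm behind it; z points along the fingers, y is the line along which they close (so a half turn about z gives the same grasp; the last joint's range is limited). The gripper opens to 88 mm and grips with 3 to 60 N. Pads are 18 mm wide; open, the fingers measure 123 mm over their backs; the gripper's body (75 mm by 187 mm) begins 45 mm behind the grasp point.
Start: joints at [0.966, 0.381, 1.297, -0, 1.464, -0.215], TCP at [0.209, 0.509, 0.239] pointing down, gripper open.
Joint ranges: [-3.11, 3.11], [-0.89, 2.33], [0.22, 2.48], [-1.42, 4.56], [0.17, 2.85], [-2.88, 2.88]. Speed limits (rad/s): [2.39, 2.39, 3.14, 3.14, 3.14, 3.14].

### API

Orientations are given as a unit quaternion [x, y, z, w].
In Python, from workcell import env gives the robot as it stands. The module is installed in compiled form; this text tells all that it offers.
- The arm moves only by the shell command python3 -m jog 'ROWS' [FORCE]. ROWS is JSON, one flat list of numbers, 5 for each row, row after row: the finger opening in mm, from 0 to 88.1, then the shift along the tool's x, y, z in mm, then the turn about the tool's z in degrees. In form: [jaw, dx, dy, dz, roll, jaw, dx, dy, dz, roll, ...]. A call has 1 to 20 rows; each row shifts and turns the commanded pose from where the row before left it, along the tool's axes as they then stand; what a row does not reach is not made up. A row lasts 1/8 s, in which the tool goes at most 62.5 mm and 10.7 degrees, less where a joint would pass 70% of its speed; a pose out of reach is approached as far as the arm can. A call with a gripper value outside its range is refused whole. The fingers move at their own pace and stop on an object; FORCE is the grip in N (left out, the last holds). Time passes only in rows, so rows that do not move let the fingers close. It gives the time, the measured TCP pose, the force, the opening and the grip force at its end, in the units of the state.
- env.state(): the state, without advancing time (a new reading comes with each control period).
- env.snapshot(name): name is "scene" or "top" or "wrist"; returns the picture (384x512x3 uint8, blue, green, red); there is no depth.
- env.camera_model(name): a dict with "K" (3x3 intrinsics, pixels), "D" ([k1, k2, p1, p2, k3] as OpenCV has them; the pictures are not rectified), "xyz" and "attitude" of the camera in the world; the wrist camera has in their place "hand_eye" (4x4, takes a point from camera to tool coordinates, whose origin is the TCP and whose axes are the flange's). Camera axes: x right, y down, z forward; pixel columns grow to the right and rows downward; lengths in m; the calibration is good to about 2 mm. A picture is of the moment at which its call begins: read the wrist's pose just before it. camera_model takes no time and is no camera call.
- env.hand_in(): hands the job in; it is judged then, once.
The state is a dict: "clock": time; "joints": joint angles; "joint_velocities": joint speeds; "tau": joint torques, N m; "tcp_pos": TCP position; "ee_rot": TCP orientation; "contact_force": force on the tool from outside, world axes, zero at the start; "torque": the same for the moment, N m; "width": finger opening in m; "gripper_force": force on a finger pad.
Only numpy, scipy, OpenCV 4.12 (cv2) and the standard library are available. Lean on these libraries where they do the work, as an engineer would, in place of code of your own. Each camera call takes 0.05 s, during which the arm holds its last target. There are 200 camera calls.

## Working session

There is one attempt and no reset: what is moved stays moved. The work goes in short steps, Python scripts to look and compute and a shell command to move; the robot and the scene stay as the last step left them, time stands still between calls to the robot, and variables do not carry over. Pictures are saved under pics/ and viewed, at most 14 in all, crops included, and the job is handed in when it is done.

```bash
mkdir -p pics && cat > h.py <<'E'
import numpy as np,cv2
from workcell import env
from scipy.spatial.transform import Rotation as R
def cam(n):
    m=env.camera_model(n); K=np.array(m["K"]);D=np.array(m["D"])
    if "hand_eye" in m:
        s=env.state();T=np.eye(4);T[:3,:3]=R.from_quat(s["ee_rot"]).as_matrix();T[:3,3]=s["tcp_pos"]
        T=T@np.array(m["hand_eye"])
    else:
        a=np.array(m["attitude"]);T=np.eye(4);T[:3,3]=m["xyz"]
        T[:3,:3]=R.from_quat(a).as_matrix() if a.size==4 else a.reshape(3,3)
    return K,D,T
def ray(c,px,z):
    K,D,T=c
    u=cv2.undistortPoints(np.array(px,float).reshape(-1,1,2),K,D)[:,0]
    d=np.c_[u,np.ones(len(u))]@T[:3,:3].T; o=T[:3,3]
    return o+d*((z-o[2])/d[:,2])[:,None]
def proj(c,P):
    K,D,T=c; Ti=np.linalg.inv(T)
    return cv2.projectPoints(np.array(P,float).reshape(-1,3),cv2.Rodrigues(Ti[:3,:3])[0],Ti[:3,3],K,D)[0][:,0]
E
python3 - <<'E'
from h import *
print(env.state()["clock"])
for n in ("top","scene"):
    print({k:np.round(np.array(v),3).tolist() for k,v in env.camera_model(n).items()})
    cv2.imwrite(f"pics/{n}0.png",cv2.resize(env.snapshot(n),(800,600),interpolation=cv2.INTER_CUBIC))
print(env.camera_model("wrist")["hand_eye"])
E
```

```text
0.0
{'K': [[434.417, 0.0, 256.576], [0.0, 434.417, 194.99], [0.0, 0.0, 1.0]], 'D': [-0.052, 0.0, 0.0, 0.0, 0.0], 'xyz': [0.295, -0.025, 1.347], 'attitude': [-0.7, 0.709, -0.052, 0.069]}
{'K': [[451.517, 0.0, 256.737], [0.0, 451.517, 191.247], [0.0, 0.0, 1.0]], 'D': [0.039, 0.0, 0.0, 0.0, 0.0], 'xyz': [1.191, 0.593, 1.168], 'attitude': [0.398, 0.851, -0.311, -0.141]}
[[ 2.30566615e-04 -9.64587066e-01 -2.63764552e-01  6.72408048e-02]
 [ 9.99999910e-01  1.28599899e-04  4.03848029e-04 -2.64752568e-04]
 [-3.55626491e-04 -2.63764621e-01  9.64587009e-01 -1.46322231e-01]
 [ 0.00000000e+00  0.00000000e+00  0.00000000e+00  1.00000000e+00]]
```

View pics/top0.png

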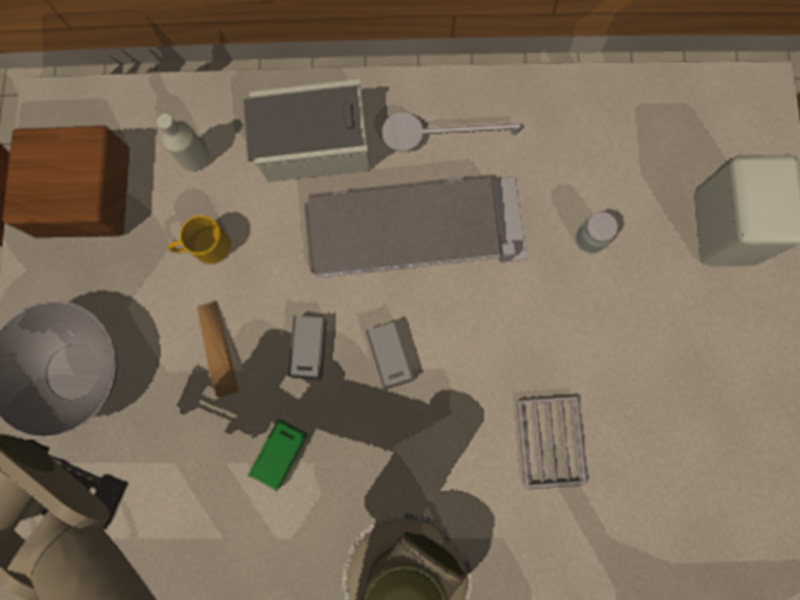

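View pics/scene0.png

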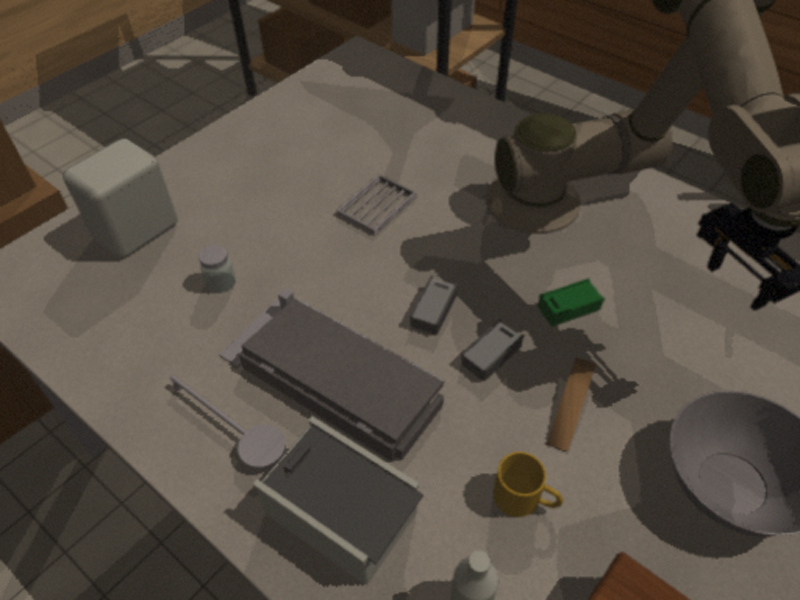

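The top view shows two grey boxes at (308,345) and (390,353), the wedge at (217,348), the green look-alike at (278,455) and the shelf at (405,225), with its post near (510,250). I'll convert these to rough world positions.

```bash
python3 - <<'E'
from h import *
c=cam("top")
for n,z,p in [("boardF L,R",.051,[(314,273),(500,260)]),("boardB",.064,[(308,197),(495,177)]),("post",.064,[(510,255)]),("wedge far,near",.02,[(208,303),(226,393)]),
 ("boxA",.04,[(296,314),(326,316),(321,378),(290,376)]),("boxB",.04,[(367,328),(396,320),(412,380),(384,387)]),("green",.04,[(278,455)]),("jar,cup,triv",.05,[(600,230),(203,240),(553,440)])]:
    print(n,np.round(ray(c,np.array(p)*.64,z)[:,:2],3).tolist())
E
```

```text
boardF L,R [[0.584, 0.175], [0.604, -0.19]]
boardB [[0.736, 0.187], [0.77, -0.184]]
post [[0.611, -0.208]]
wedge far,near [[0.533, 0.393], [0.353, 0.351]]
boxA [[0.505, 0.211], [0.5, 0.152], [0.379, 0.161], [0.384, 0.221]]
boxB [[0.475, 0.072], [0.49, 0.015], [0.373, -0.015], [0.361, 0.039]]
green [[0.234, 0.242]]
jar,cup,triv [[0.662, -0.389], [0.655, 0.399], [0.257, -0.277]]
```

```bash
python3 -c "
from h import *
s=env.state();print(s['ee_rot'],R.from_quat(s['ee_rot']).as_matrix().round(3).tolist())"
```

```text
[ 1.93675374e-01  9.81065466e-01 -5.80137613e-04 -2.54041840e-04] [[-0.925, 0.38, -0.001], [0.38, 0.925, -0.001], [0.0, -0.001, -1.0]]
```

```bash
python3 -m jog '[88,-43,-7,5,0, 88,-43,-7,5,0, 88,-43,-7,5,0, 88,-43,-7,5,0, 88,-43,-7,5,0, 88,-40,-5,5,0, 88,0,0,0,-9, 88,0,0,0,-9, 88,0,0,0,-9, 88,0,0,0,-8, 88,0,0,0,0, 88,0,0,0,0]'
cat >> h.py <<'E'
def delta(xyz,yawdeg):
    """tool-frame shift (mm) and roll (deg) to reach TCP xyz with tool x at world yaw; shift is before the roll"""
    s=env.state();M=R.from_quat(s["ee_rot"]).as_matrix()
    d=M.T@(np.array(xyz)-s["tcp_pos"])*1000
    y=np.degrees(np.arctan2(M[1,0],M[0,0])); r=-((yawdeg-y+180)%360-180)
    print("clock %.2f tcp %s yaw %.1f F %s w %.4f gf %.1f | shift %s roll %.1f"%(s["clock"],np.round(s["tcp_pos"],4),y,np.round(s["contact_force"],1),s["width"],s["gripper_force"],np.round(d,1),r))
E
python3 - <<'E'
from h import *
delta([.42,.37,.2],193); c=cam("wrist")
cv2.imwrite("pics/w1.png",env.snapshot("wrist"))
print(env.state()["joints"])
for n in("top",): cv2.imwrite(f"pics/{n}1.png",env.snapshot(n))
E
```

```text
clock: 1.6
tcp_pos: [0.4296, 0.3748, 0.2086]
ee_rot: [-0.109, 0.994, -0.0, -0.0]
contact_force: [-0.3, 0.2, 0.4]
width: 0.088
gripper_force: 0.0
clock 1.60 tcp [0.4296 0.3748 0.2086] yaw -167.5 F [-0.3  0.2  0.4] w 0.0880 gf 0.0 | shift [10.4 -2.6  8.6] roll -0.5
[ 5.09801556e-01  4.38625864e-01  1.29244386e+00  2.65320312e-05
  1.41081117e+00 -1.27989518e+00]
```

View pics/w1.png

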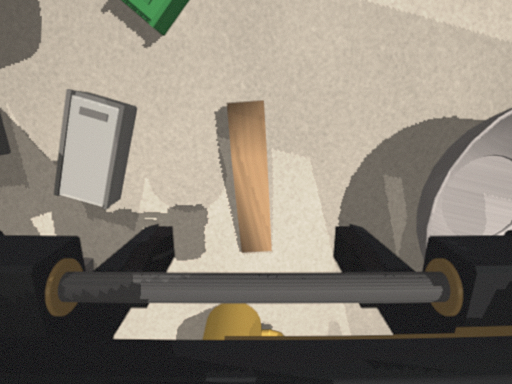

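```bash
cat >> h.py <<'E'
def wedge_mask(im):
    h=cv2.cvtColor(im,cv2.COLOR_BGR2HSV)
    m=cv2.inRange(h,(5,70,60),(22,200,255)); m=cv2.morphologyEx(m,cv2.MORPH_OPEN,np.ones((3,3)))
    return m
E
python3 - <<'E'
from h import *
im=cv2.imread("pics/w1.png"); c=cam("wrist"); m=wedge_mask(im); m[262:]=0
n,l,s,ct=cv2.connectedComponentsWithStats(m); k=1+s[1:,4].argmax(); print(s[k],ct[k])
m=(l==k)
for r in range(s[k][1]+4,s[k][1]+s[k][3]-4,12):
    xs=np.where(m[r])[0]; P=ray(c,[(xs[0],r),(xs[-1]+1,r)],0); print(r,xs[0],xs[-1],np.round(P[:,:2],3).tolist(),"w %.1f"%(np.linalg.norm(P[0]-P[1])*1e3), im[r,(xs[0]+xs[-1])//2])
E
```

```text
[ 228  101   44  151 5147] [250.24460851 173.82339227]
105 228 263 [[0.361, 0.328], [0.352, 0.37]] w 42.3 [ 67  92 115]
117 228 264 [[0.375, 0.331], [0.365, 0.374]] w 43.9 [ 87 116 147]
129 229 265 [[0.388, 0.335], [0.378, 0.378]] w 44.4 [100 135 170]
141 230 265 [[0.402, 0.339], [0.392, 0.382]] w 43.6 [107 148 185]
153 231 266 [[0.416, 0.343], [0.406, 0.386]] w 44.1 [117 160 204]
165 232 267 [[0.43, 0.347], [0.42, 0.391]] w 44.6 [120 165 210]
177 233 267 [[0.445, 0.351], [0.435, 0.394]] w 43.8 [118 162 207]
189 235 268 [[0.459, 0.357], [0.45, 0.399]] w 43.0 [113 154 197]
201 236 268 [[0.475, 0.362], [0.465, 0.403]] w 42.2 [116 159 205]
213 237 269 [[0.49, 0.366], [0.481, 0.408]] w 42.7 [113 154 194]
225 239 270 [[0.506, 0.372], [0.497, 0.413]] w 41.9 [103 139 179]
237 240 270 [[0.522, 0.377], [0.513, 0.417]] w 41.1 [100 136 173]
```

The wrist view shows the wedge from its tail at (245,101) to its tip at (256,250). On the table plane it measures 44 mm wide near the robot and 41 mm at the far end, so the thick end is nearest the robot and the tip points at +x. I'll grip it 50 mm from the tail.

```bash
python3 -c "
from h import *
delta([.400,.362,.006],196.3)"
```

```text
clock 1.70 tcp [0.4296 0.3748 0.2087] yaw -167.4 F [0.4 0.  0.1] w 0.0878 gf 0.0 | shift [ 31.7  -6.1 202.7] roll -3.7
```

```bash
python3 -m jog '[88,16,-3,40,0, 88,16,-3,40,0, 88,0,0,40,-3.7, 88,0,0,40,0, 88,0,0,30,0, 88,0,0,12,0, 88,0,0,0,0, 40,0,0,0,0, 30,0,0,0,0, 30,0,0,0,0, 30,0,0,0,0, 30,0,0,0,0, 30,0,0,0,0]' 40
```

```text
clock: 3.32
tcp_pos: [0.3998, 0.362, 0.0068]
ee_rot: [-0.142, 0.99, 0.0, 0.0]
contact_force: [-0.9, -0.6, 1.2]
width: 0.0394
gripper_force: 40.0
```

```bash
python3 -m jog '[30,0,0,-30,0, 30,0,0,-40,0, 30,0,0,-40,0, 30,0,0,-20,0, 30,0,0,0,0]'; python3 -c "
from h import *
delta([.457,-.170,.13],183.1)"
```

```text
clock: 3.95
tcp_pos: [0.4, 0.3622, 0.1376]
ee_rot: [-0.142, 0.99, 0.0, 0.001]
contact_force: [-0.8, -0.7, -1.8]
width: 0.0395
gripper_force: 40.0
clock 3.95 tcp [0.4    0.3622 0.1376] yaw -163.6 F [-0.8 -0.7 -1.8] w 0.0395 gf 40.0 | shift [  95.3 -526.6    7.1] roll 13.3
```

```bash
python3 -m jog '[30,7,-40,0,0, 30,7,-40,0,0, 30,7,-40,0,0, 30,7,-40,0,0, 30,7,-40,0,0, 30,7,-40,0,0, 30,7,-40,0,0, 30,7,-40,0,0, 30,7,-40,0,0, 30,7,-40,0,0, 30,7,-40,0,0, 30,7,-40,0,0, 30,7,-40,0,0, 30,4,-7,0,0, 30,0,0,0,7, 30,0,0,0,6.3, 30,0,0,0,0]'; python3 - <<'E'
from h import *
delta([.457,-.170,.009],183.1)
cv2.imwrite("pics/w2.png",env.snapshot("wrist"))
E
```

```text
clock: 6.08
tcp_pos: [0.4566, -0.1696, 0.1359]
ee_rot: [-0.028, 1.0, 0.001, -0.001]
contact_force: [0.1, -0.5, -1.2]
width: 0.0399
gripper_force: 40.0
clock 6.08 tcp [ 0.4566 -0.1696  0.1359] yaw -176.8 F [ 0.1 -0.5 -1.2] w 0.0399 gf 40.0 | shift [ -0.6  -0.6 126.9] roll 0.1
```

View pics/w2.png

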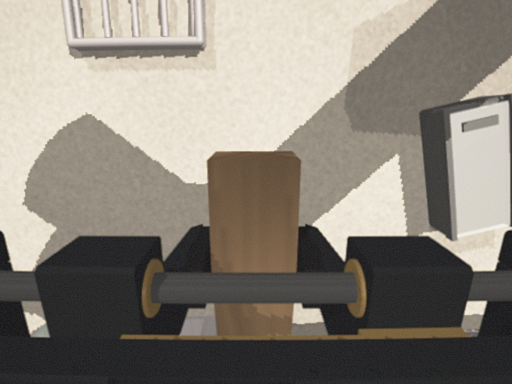

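The wrist view shows the wedge straight between the fingers, tail at (254,155). I'll lower it to the table.

```bash
python3 -m jog '[30,0,0,40,0, 30,0,0,40,0, 30,0,0,30,0, 30,0,0,10,0, 30,0,0,6,0, 30,0,0,2,0, 30,0,0,0,0]'; python3 - <<'E'
from h import *
delta([.457,-.170,.007],183.1)
cv2.imwrite("pics/top2.png",cv2.resize(env.snapshot("top")[90:290,150:416],(800,600),interpolation=cv2.INTER_CUBIC))
E
```

```text
clock: 7.0
tcp_pos: [0.4574, -0.1706, 0.0093]
ee_rot: [-0.027, 1.0, -0.0, 0.0]
contact_force: [-0.0, 0.0, -0.9]
width: 0.0399
gripper_force: 40.0
clock 7.00 tcp [ 0.4574 -0.1706  0.0093] yaw -176.9 F [-0.   0.  -0.9] w 0.0399 gf 40.0 | shift [0.4 0.6 2.3] roll -0.0
```

View pics/top2.png

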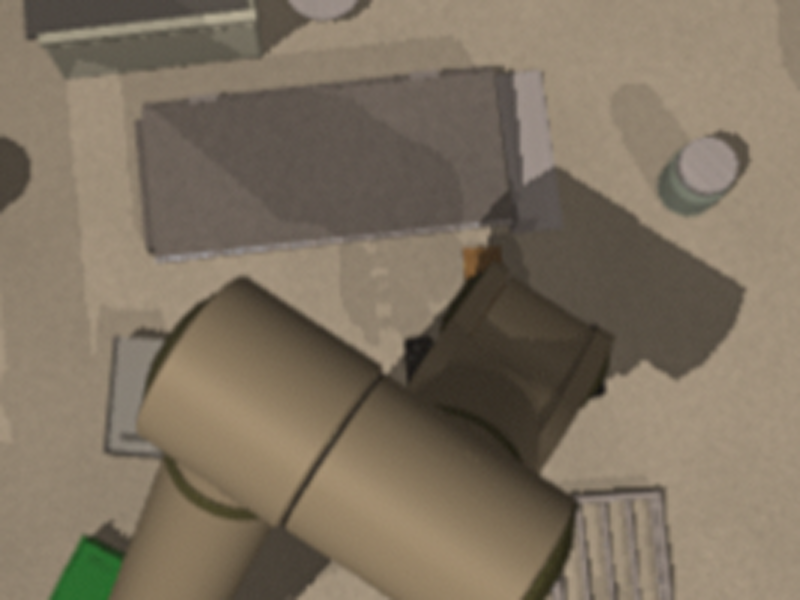

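The crop shows the board's front edge running from (150,250) to about (515,220), with the wedge tip at (475,250) just ahead of the foot. I'll check the riser numbers before pushing.

```bash
python3 - <<'E'
from h import *
c=cam("top")
f=lambda p:np.array(p)*[.3325,.33333]+[150,90]
F=ray(c,f([(150,249),(511,219)]),.051)[:,:2]; B=ray(c,f([(138,112),(502,68)]),.064)[:,:2]
print(F,B); d=F[0]-F[1]; print(np.linalg.norm(d),np.degrees(np.arctan2(-d[0],d[1])))
e=B[0]-B[1];print(np.linalg.norm(e),np.degrees(np.arctan2(-e[0],e[1])))
print("tip",ray(c,f([(463,248),(500,245)]),.005))
E
```

```text
[[ 0.58930016  0.17832205]
 [ 0.61485429 -0.18979954]] [[ 0.73153279  0.19067186]
 [ 0.7720643  -0.18478918]]
0.3690074848280613 3.9709668787991603
0.37764242096471523 6.161293784995398
tip [[ 0.59562898 -0.14421843  0.005     ]
 [ 0.59827563 -0.18310848  0.005     ]]
```

```bash
python3 -m jog '[30,0,6,0,-0.9, 30,0,0,2.3,0, 30,-12,0,0,0, 30,-12,0,0,0, 30,-12,0,0,0, 30,-12,0,0,0, 30,-8,0,0,0, 30,-6,0,0,0, 30,-6,0,0,0, 30,0,0,0,0]' 50; python3 -m jog '[30,-6,0,0,0, 30,-6,0,0,0, 30,-6,0,0,0, 30,-6,0,0,0, 30,-6,0,0,0, 30,0,0,0,0]'; python3 - <<'E'
from h import *
delta([.457+.125,-.17+.006+.008,.007],184)
cv2.imwrite("pics/sc3.png",cv2.resize(env.snapshot("scene")[150:310,120:333],(800,600),interpolation=cv2.INTER_CUBIC))
cv2.imwrite("pics/w3.png",env.snapshot("wrist"))
E
```

```text
clock: 8.3
tcp_pos: [0.5244, -0.1596, 0.0066]
ee_rot: [-0.035, 0.999, 0.0, -0.001]
contact_force: [-4.5, 0.7, 6.0]
width: 0.0396
gripper_force: 5.0
clock: 9.05
tcp_pos: [0.5531, -0.1572, 0.0062]
ee_rot: [-0.035, 0.999, 0.001, -0.002]
contact_force: [-10.3, -0.3, 5.9]
width: 0.0396
gripper_force: 50.0
clock 9.05 tcp [ 0.5531 -0.1572  0.0062] yaw -176.0 F [-10.3  -0.3   5.9] w 0.0396 gf 50.0 | shift [-29.   -0.8  -0.9] roll 0.0
```

View pics/sc3.png

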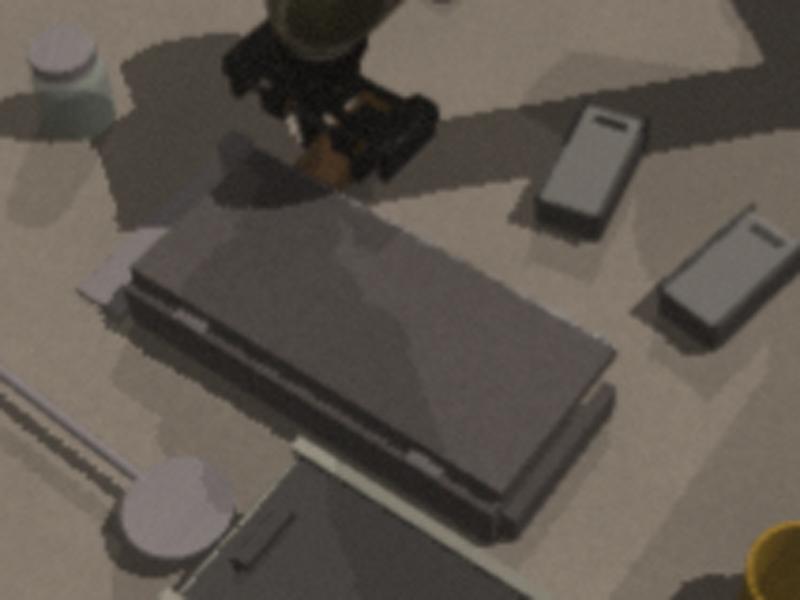

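The scene crop shows the wedge, at (325,165), engaged under the board's front-right corner. The grip force was down to 5 N in the first move, so I'll check whether the wedge slipped in the fingers.

```bash
python3 - <<'E'
from h import *
for f in("w2","w3"):
    im=cv2.imread(f"pics/{f}.png"); m=wedge_mask(im); col=m[:,245:265].max(1); print(f,np.where(col)[0][:3], np.where(m[200])[0][[0,-1]])
c=cam("wrist"); print(ray(c,[(254,np.where(cv2.imread("pics/w3.png")[:,254,0]>-1)[0][0])],.03))
for r in(150,155,160,165,170,175): print(r,ray(c,[(254,r)],.03)[0])
im=cv2.imread("pics/w3.png"); print(im[130:200:4,254].tolist())
E
```

```text
w2 [152 153 154] [209 298]
w3 [143 144 145] [209 299]
[[ 0.44447679 -0.16511731  0.03      ]]
150 [ 0.50088964 -0.16113707  0.03      ]
155 [ 0.50299992 -0.16098812  0.03      ]
160 [ 0.5051283  -0.16083789  0.03      ]
165 [ 0.50727516 -0.16068635  0.03      ]
170 [ 0.50944085 -0.16053348  0.03      ]
175 [ 0.51162575 -0.16037925  0.03      ]
[[217, 230, 237], [220, 233, 239], [220, 233, 240], [136, 155, 168], [67, 89, 108], [77, 103, 128], [76, 104, 130], [77, 105, 134], [70, 90, 114], [66, 86, 106], [67, 88, 109], [65, 85, 108], [64, 86, 108], [67, 89, 108], [68, 89, 112], [64, 88, 110], [71, 93, 115], [70, 93, 115]]
```

```bash
python3 -m jog '[30,-6,0,0,0, 30,-6,0,0,0, 30,-6,0,0,0, 30,-6,0,0,0, 30,-6,0,0,0, 30,-4,0,0,0, 30,0,0,0,0, 30,0,0,0,0]'; python3 - <<'E'
from h import *
delta([.5,-.17,.1],184)
im=env.snapshot("wrist");cv2.imwrite("pics/w4.png",im); m=wedge_mask(im); r=np.where(m[:,245:265].max(1))[0][0]; print(r,ray(cam("wrist"),[(254,r)],.031))
cv2.imwrite("pics/sc4.png",env.snapshot("scene"))
E
```

```text
clock: 10.15
tcp_pos: [0.587, -0.155, 0.0062]
ee_rot: [-0.035, 0.999, 0.0, -0.002]
contact_force: [-10.2, -0.5, 5.0]
width: 0.0396
gripper_force: 50.0
clock 10.15 tcp [ 0.587  -0.155   0.0062] yaw -176.0 F [-10.2  -0.5   5. ] w 0.0396 gf 50.0 | shift [ 88.2  -8.8 -93.4] roll -0.0
143 [[ 0.53176736 -0.1590953   0.031     ]]
```

```bash
python3 -m jog '[60,0,0,0,0, 60,0,0,0,0, 60,0,0,0,0, 60,0,0,-20,0, 60,0,0,-40,0, 60,0,0,-40,0, 60,0,0,-40,0, 60,0,0,-40,0, 60,0,0,-40,0, 60,0,0,0,0, 60,0,0,0,0]'; python3 - <<'E'
from h import *
delta([.6,-.1,.22],184)
im=env.snapshot("wrist");cv2.imwrite("pics/w5.png",im)
cv2.imwrite("pics/sc5.png",env.snapshot("scene"))
E
```

```text
clock: 11.62
tcp_pos: [0.5882, -0.1551, 0.2255]
ee_rot: [-0.035, 0.999, 0.0, -0.001]
contact_force: [-0.2, -0.5, 0.7]
width: 0.0602
gripper_force: 0.0
clock 11.62 tcp [ 0.5882 -0.1551  0.2255] yaw -176.0 F [-0.2 -0.5  0.7] w 0.0602 gf 0.0 | shift [-15.6  54.2   5.5] roll -0.0
```

View pics/w5.png

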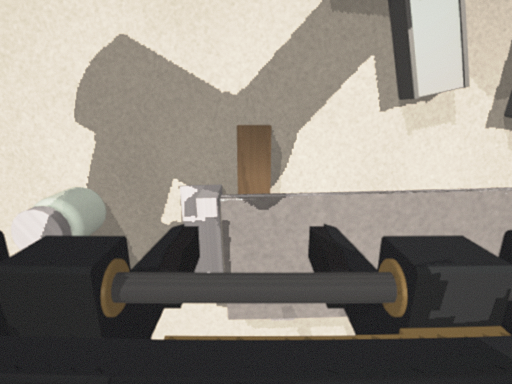

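The wrist view shows the wedge, tail at (254,125), under the board's front edge at row ~193, and the post top near (203,190). I'll check flushness in one enlarged composite.

```bash
python3 - <<'E'
from h import *
a=cv2.resize(cv2.imread("pics/w5.png")[165:235,160:260],(800,560),interpolation=cv2.INTER_CUBIC)
s=cv2.imread("pics/sc5.png"); 
o=cv2.imread("pics/scene0.png"); o=cv2.resize(o,(512,384))
b=np.hstack([cv2.resize(x[170:230,150:210],(400,400),interpolation=cv2.INTER_CUBIC) for x in(o,s)])
cv2.imwrite("pics/c5.png",np.vstack([cv2.resize(a,(500,350))[:200].copy() if 0 else cv2.copyMakeBorder(cv2.resize(a,(286,200)),0,0,0,514,cv2.BORDER_CONSTANT),b]))
E
```

```text
(no output)
```

View pics/c5.png

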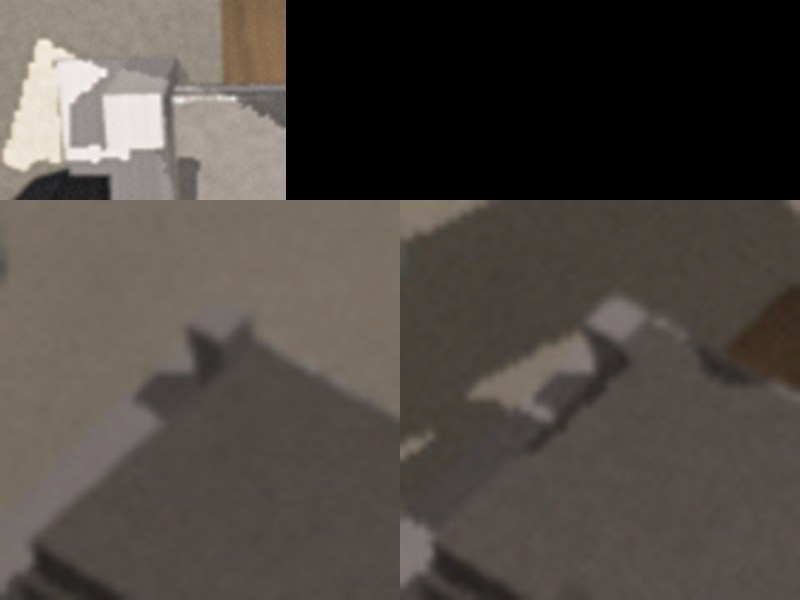

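```bash
python3 - <<'E'
from h import *
K,D,T=cam("wrist"); c=(K,D,T)
im=cv2.imread("pics/w5.png"); m=wedge_mask(im); r=np.where(m[:,245:265].max(1))[0][0]
g=cv2.cvtColor(im,cv2.COLOR_BGR2GRAY)
for col in (235,280,400,450,500): print(col,g[180:206,col].tolist())
print("tail",r,ray(c,[(254,r)],.031))
E=ray(c,[(225,197.5),(505,190)],.064); print(E); d=E[1]-E[0]; print(np.degrees(np.arctan2(-d[0],d[1])))
print("post top", ray(c,[(160+104/2.86,165+93/2.86),(160+165/2.86,165+93/2.86),(160+165/2.86,165+155/2.86)],.064))
E
```

```text
235 [140, 140, 140, 140, 138, 140, 141, 147, 143, 142, 139, 143, 140, 139, 122, 127, 137, 137, 167, 185, 167, 160, 160, 158, 159, 162]
280 [218, 218, 214, 217, 217, 214, 212, 215, 224, 224, 225, 224, 216, 153, 114, 123, 112, 103, 100, 110, 153, 161, 168, 168, 162, 162]
400 [223, 223, 226, 226, 224, 225, 229, 234, 234, 228, 188, 137, 137, 152, 163, 163, 159, 163, 165, 165, 166, 163, 163, 166, 163, 165]
450 [232, 232, 228, 229, 230, 229, 228, 225, 216, 185, 137, 142, 155, 162, 158, 158, 162, 162, 166, 167, 165, 166, 166, 163, 162, 162]
500 [228, 229, 226, 224, 221, 225, 224, 187, 154, 147, 147, 155, 162, 158, 158, 155, 156, 159, 158, 164, 164, 164, 162, 162, 158, 159]
tail 125 [[ 0.53330322 -0.15847277  0.031     ]]
[[ 0.61227959 -0.1851611   0.064     ]
 [ 0.5819699   0.12850881  0.064     ]]
5.519312601739901
post top [[ 0.61448466 -0.216754    0.064     ]
 [ 0.61285642 -0.1932156   0.064     ]
 [ 0.63830315 -0.19228378  0.064     ]]
```

The post and the front edge, both cast at z = 64 mm, give the same riser origin of about (0.5945, 0.000) with yaw 5.5°, so the shelf is flush. The wedge origin is about 4 mm past the foot, which is fine. Next I'll measure the boxes.

```bash
python3 -c "
from h import *
delta([.47,.1,.3],185.5)"
```

```text
clock 11.72 tcp [ 0.5881 -0.1551  0.225 ] yaw -176.0 F [-0.6  0.9  0.6] w 0.0604 gf 0.0 | shift [100.3 262.8 -74.4] roll -1.5
```

```bash
python3 -m jog '[88,12,33,-10,0, 88,12,33,-10,0, 88,12,33,-10,0, 88,12,33,-10,0, 88,13,33,-9,0, 88,13,33,-9,0, 88,13,33,-8,0, 88,13,32,-8,-1.5, 88,0,0,0,0, 88,0,0,0,0]'; python3 - <<'E'
from h import *
delta([.47,.1,.3],185.5)
im=env.snapshot("wrist");cv2.imwrite("pics/w6.png",im)
cv2.imwrite("pics/top6.png",env.snapshot("top"))
E
```

```text
clock: 12.98
tcp_pos: [0.4707, 0.0997, 0.2997]
ee_rot: [-0.048, 0.999, -0.0, -0.001]
contact_force: [0.6, -0.1, -0.1]
width: 0.0879
gripper_force: 0.0
clock 12.97 tcp [0.4707 0.0997 0.2997] yaw -174.6 F [ 0.6 -0.1 -0.1] w 0.0879 gf 0.0 | shift [ 0.6  0.4 -0.3] roll -0.1
```

View pics/w6.png

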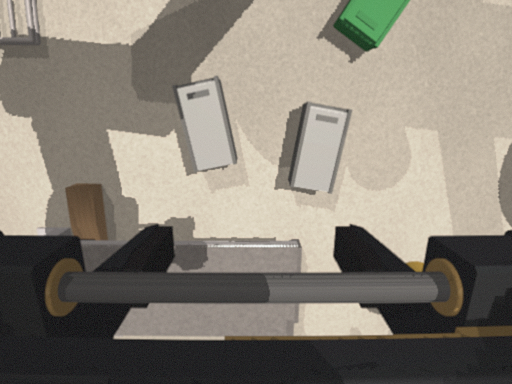

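Wrist view: two grey boxes, B at (206,125) and A at (320,148). The green look-alike at (372,15) stays out of it. Both grey ones match the description: grey body, clear lid with a dark slot. The wedge still stands at (88,210).

```bash
python3 - <<'E'
from h import *
c=cam("wrist")
for n,p in(("B",[(176,86),(218,77),(236,162),(197,171)]),("A",[(308,103),(351,108),(333,192),(291,188)])):
    P=ray(c,p,.04)[:,:2]; a=(P[2]+P[3]-P[0]-P[1])/2; b=(P[1]+P[2]-P[0]-P[3])/2
    print(n,P.mean(0).round(4),"L %.3f W %.3f yaw %.1f"%(np.linalg.norm(a),np.linalg.norm(b),np.degrees(np.arctan2(a[1],a[0]))))
print(ray(c,[(300,240)],.064))
import math
s,cc=math.sin(math.radians(5.5)),math.cos(math.radians(5.5))
for x,y in((-110,80),(-110,0),(-100,100),(60,0),(60,80)): print((x,y),.5945+(x*cc-y*s)/1e3,(x*s+y*cc)/1e3)
E
```

```text
B [0.4253 0.0307] L 0.116 W 0.057 yaw 16.4
A [0.4428 0.1906] L 0.119 W 0.060 yaw -3.1
[[0.57150492 0.17542882 0.064     ]]
(-110, 80) 0.4773387579779924 0.06908866309214967
(-110, 0) 0.4850064181796103 -0.010543032777224638
(-100, 100) 0.48537580491125976 0.08995504458469548
(60, 0) 0.6542237719020307 0.005750745151213438
(60, 80) 0.6465561117004128 0.08538244102058774
```

```bash
python3 -c "
from h import *
delta([.385,.0189,.012],196.4)"
```

```text
clock 13.07 tcp [0.4708 0.0993 0.2997] yaw -174.6 F [-0.2 -0.   0.5] w 0.0880 gf 0.0 | shift [ 92.6 -72.  287.8] roll -11.0
```

```bash
python3 -m jog '[88,23,-18,40,-5.5, 88,22,-22,40,-5.5, 88,0,0,0,0]' && python3 -c "
from h import *
delta([.385,.0189,.012],196.4)"
```

```text
clock: 13.45
tcp_pos: [0.4302, 0.0529, 0.2182]
ee_rot: [-0.142, 0.99, 0.001, -0.003]
contact_force: [1.1, 0.4, 1.5]
width: 0.0878
gripper_force: 0.0
clock 13.45 tcp [0.4302 0.0529 0.2182] yaw -163.7 F [1.1 0.4 1.5] w 0.0878 gf 0.0 | shift [ 51.7 -20.5 206.5] roll -0.1
```

```bash
python3 -m jog '[88,26,-10,25,0, 88,26,-10,25,0, 88,0,0,40,0, 88,0,0,0,0]' && python3 - <<'E'
from h import *
delta([.385,.0189,.012],196.4)
im=env.snapshot("wrist");cv2.imwrite("pics/w7.png",im)
E
```

```text
clock: 13.95
tcp_pos: [0.388, 0.0202, 0.13]
ee_rot: [-0.142, 0.99, 0.001, -0.001]
contact_force: [0.5, -0.3, 0.7]
width: 0.0877
gripper_force: 0.0
clock 13.95 tcp [0.388  0.0202 0.13  ] yaw -163.6 F [ 0.5 -0.3  0.7] w 0.0877 gf 0.0 | shift [  2.9  -0.6 118. ] roll -0.0
```

View pics/w7.png

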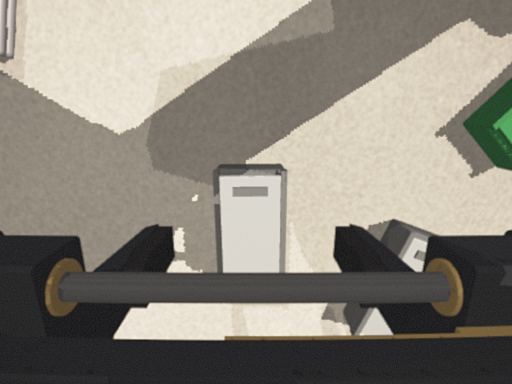

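The wrist view shows box B centred between the fingers, spanning columns 213–287. I'll lower and grip.

```bash
python3 -m jog '[88,3,-1,40,0, 88,0,0,40,0, 88,0,0,28,0, 88,0,0,9,0, 88,0,0,0,0, 60,0,0,0,0, 50,0,0,0,0, 50,0,0,0,0, 50,0,0,0,0, 50,0,0,0,0]' 20 && python3 -c "
from h import *
import math
s,cc=math.sin(math.radians(5.5)),math.cos(math.radians(5.5))
x,y=-140,-10
delta([.5945+(x*cc-y*s)/1e3,(x*s+y*cc)/1e3,.012],185.5)"
```

```text
clock: 15.25
tcp_pos: [0.3855, 0.0184, 0.014]
ee_rot: [-0.143, 0.99, -0.0, 0.001]
contact_force: [-1.5, -0.3, 7.0]
width: 0.0618
gripper_force: 20.0
clock 15.25 tcp [0.3855 0.0184 0.014 ] yaw -163.5 F [-1.5 -0.3  7. ] w 0.0618 gf 20.0 | shift [-55.9 -60.    2.1] roll 11.0
```

```bash
python3 -m jog '[50,-14,-15,-2,0, 50,-14,-15,0,0, 50,-14,-15,0,0, 50,-14,-15,0,0, 50,0,0,0,5.5, 50,0,0,0,5.5, 50,0,0,0,0, 50,0,0,0,0]' && python3 - <<'E'
from h import *
delta([.4545,-.0235,.012],185.5)
im=env.snapshot("wrist");cv2.imwrite("pics/w8.png",im)
cv2.imwrite("pics/top8.png",cv2.resize(env.snapshot("top")[90:290,150:416],(800,600),interpolation=cv2.INTER_CUBIC))
E
```

```text
clock: 16.25
tcp_pos: [0.4557, -0.0231, 0.0154]
ee_rot: [-0.049, 0.999, 0.0, -0.0]
contact_force: [0.2, 0.0, -3.3]
width: 0.062
gripper_force: 20.0
clock 16.25 tcp [ 0.4557 -0.0231  0.0154] yaw -174.4 F [ 0.2  0.  -3.3] w 0.0620 gf 20.0 | shift [ 1.2 -0.3  3.4] roll 0.1
```

View pics/top8.png

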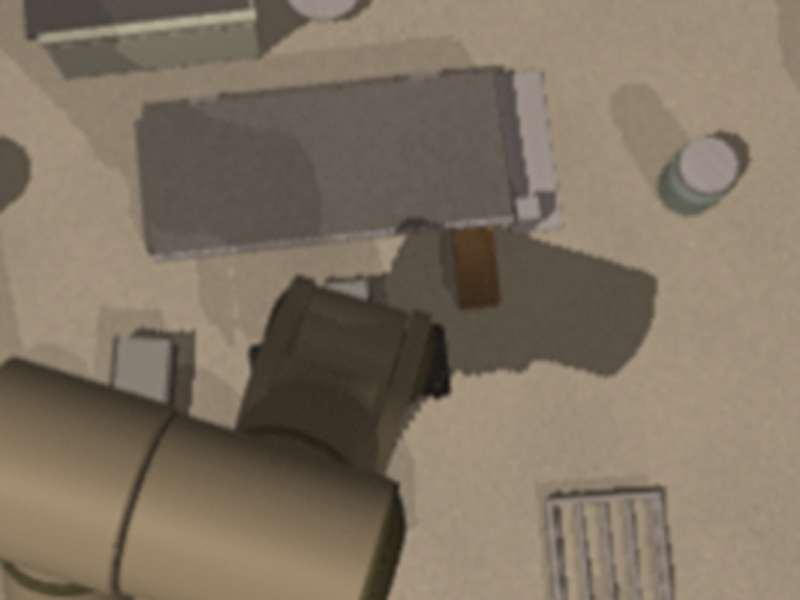

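The top crop shows box B, far end at (350,280), lined up in front of the board edge at row ~235, with the wedge at (475,268) in place and box A untouched. Next I'll slide B in.

```bash
python3 -m jog '[50,0,0,2,0, 50,-10,0,0,0, 50,-10,0,0,0, 50,-10,0,0,0, 50,-10,0,0,0, 50,-10,0,0,0, 50,-10,0,0,0, 50,0,0,0,0]' && python3 -m jog '[50,-10,0,0,0, 50,-10,0,0,0, 50,-10,0,0,0, 50,-10,0,0,0, 50,-8,0,0,0, 50,-8,0,0,0, 50,0,0,0,0]'&& python3 -c "
from h import *
import math
s,cc=math.sin(math.radians(5.5)),math.cos(math.radians(5.5))
x,y=-16,-10
delta([.5945+(x*cc-y*s)/1e3,(x*s+y*cc)/1e3,.012],185.5)"
```

```text
clock: 17.35
tcp_pos: [0.5167, -0.0175, 0.0139]
ee_rot: [-0.048, 0.999, -0.0, 0.001]
contact_force: [2.1, 0.0, 2.3]
width: 0.062
gripper_force: 20.0
clock: 18.23
tcp_pos: [0.5717, -0.0122, 0.0138]
ee_rot: [-0.048, 0.999, -0.0, 0.001]
contact_force: [1.1, 0.9, 4.0]
width: 0.0619
gripper_force: 20.0
clock 18.23 tcp [ 0.5717 -0.0122  0.0138] yaw -174.5 F [1.1 0.9 4. ] w 0.0619 gf 20.0 | shift [-7.9 -0.1  1.9] roll -0.0
```

```bash
python3 -m jog '[88,0,0,0,0, 88,0,0,0,0, 88,0,0,0,0, 88,15,0,0,0, 88,20,0,0,0, 88,20,0,0,0, 88,0,0,-40,0, 88,0,0,-40,0, 88,0,0,-40,0, 88,-10,0,-40,0, 30,-20,0,-20,0, 30,0,0,0,0, 30,0,0,0,0]' && python3 - <<'E'
from h import *
delta([.5,-.02,.02],185.5)
c=cam("wrist")
im=env.snapshot("wrist");cv2.imwrite("pics/w9.png",im)
print(ray(c,[(256,170),(256,220)],.064))
E
```

```text
clock: 19.85
tcp_pos: [0.5453, -0.0144, 0.1921]
ee_rot: [-0.048, 0.999, 0.0, -0.001]
contact_force: [-0.5, -0.2, -1.4]
width: 0.06
gripper_force: 0.0
clock 19.85 tcp [ 0.5453 -0.0144  0.1921] yaw -174.5 F [-0.5 -0.2 -1.4] w 0.0600 gf 0.0 | shift [ 45.2  -1.4 172.2] roll -0.0
[[ 0.53017351 -0.01369693  0.064     ]
 [ 0.58104754 -0.00870294  0.064     ]]
```

View pics/w9.png

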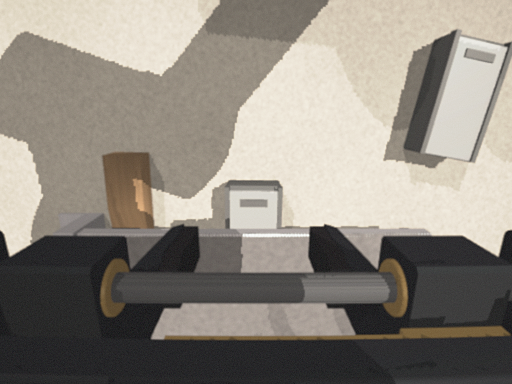

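```bash
python3 - <<'E'
from h import *
c=cam("wrist"); im=cv2.imread("pics/w9.png");g=cv2.cvtColor(im,cv2.COLOR_BGR2GRAY)
for col in(170,225,255,300,390): print(col,g[222:245,col].tolist())
print(g[172:200,256].tolist())
def ris(P,O=(.5945,0),a=5.5):
    a=np.radians(a);d=P[:,:2]-O;return np.round(np.c_[d[:,0]*np.cos(a)+d[:,1]*np.sin(a),-d[:,0]*np.sin(a)+d[:,1]*np.cos(a)]*1e3,1)
print("edge",ris(ray(c,[(170,229),(170,235),(225,230),(255,230),(255,235),(300,230),(300,236),(390,229)],.064)).tolist())
print("box end top",ris(ray(c,[(229,188),(281,187)],.04)).tolist())
E
```

```text
170 [221, 192, 180, 183, 178, 143, 104, 71, 44, 35, 39, 40, 41, 36, 41, 39, 36, 42, 40, 37, 40, 36, 34]
225 [108, 110, 114, 112, 113, 112, 121, 131, 133, 132, 131, 131, 144, 142, 128, 103, 98, 99, 99, 99, 102, 101, 99]
255 [216, 215, 217, 216, 217, 216, 204, 172, 166, 168, 159, 181, 240, 247, 240, 186, 159, 161, 163, 159, 161, 164, 162]
300 [231, 228, 230, 231, 214, 157, 148, 163, 169, 168, 170, 181, 229, 245, 214, 165, 160, 164, 161, 163, 163, 165, 165]
390 [227, 225, 225, 225, 226, 222, 205, 176, 167, 167, 161, 159, 160, 138, 82, 48, 47, 47, 46, 40, 45, 36, 33]
[229, 232, 230, 231, 232, 234, 240, 234, 145, 87, 96, 98, 100, 114, 142, 147, 144, 150, 172, 207, 218, 216, 217, 217, 217, 219, 214, 166]
edge [[-4.6, -95.0], [2.1, -95.5], [-3.5, -38.9], [-3.5, -8.4], [2.0, -8.4], [-3.4, 37.5], [3.2, 37.8], [-4.1, 130.0]]
box end top [[-41.5, -35.9], [-42.5, 19.4]]
```

Box B is straight under the board, near end at riser x = -42 and y = -8 mm. The board's front edge shows at x ≈ 0–1. I'll push on its end with the fingers partly closed.

```bash
python3 -m jog '[20,25,1.5,40,0, 20,0,0,40,0, 20,0,0,40,0, 20,0,0,40,0, 20,0,0,15,0, 20,0,0,0,0, 20,0,0,0,0, 20,-10,0,0,0, 20,-10,0,0,0, 20,0,0,0,0]' && python3 -m jog '[20,-8,0,0,0, 20,-8,0,0,0, 20,-8,0,0,0, 20,-6,0,0,0, 20,-6,0,0,0, 20,-4,0,0,0, 20,0,0,0,0]' && python3 - <<'E'
from h import *
delta([.5945-.0895*.1+.0,-.009,.015],185.5)
s=env.state();d=np.array(s["tcp_pos"])[:2]-[.5945,0];print("riser x",d[0]*.9954+d[1]*.0958)
im=env.snapshot("wrist");cv2.imwrite("pics/w10.png",im)
E
```

```text
clock: 21.15
tcp_pos: [0.5423, -0.0134, 0.0187]
ee_rot: [-0.048, 0.999, -0.0, 0.001]
contact_force: [-0.3, -0.2, -0.4]
width: 0.0199
gripper_force: 0.0
clock: 22.02
tcp_pos: [0.5816, -0.0097, 0.0185]
ee_rot: [-0.048, 0.999, -0.0, 0.0]
contact_force: [0.7, -0.2, 0.8]
width: 0.02
gripper_force: 0.0
clock 22.02 tcp [ 0.5816 -0.0097  0.0185] yaw -174.5 F [ 0.7 -0.2  0.8] w 0.0200 gf 0.0 | shift [-4.   0.3  3.5] roll -0.0
riser x -0.013798903714447863
```

View pics/w10.png

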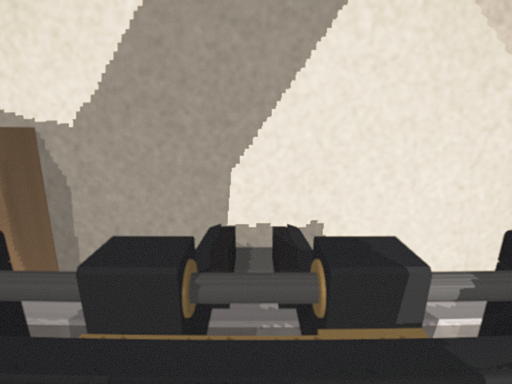

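The view shows the fingers at the board's edge with the box end between them, near (254,225). I'll nudge in small steps and watch the force.

```bash
for i in 1; do python3 -m jog '[20,-2,0,0,0, 20,0,0,0,0]'; python3 -m jog '[20,-2,0,0,0, 20,0,0,0,0]'; python3 -m jog '[20,-1,0,0,0, 20,0,0,0,0]'; done | grep -E 'tcp_pos|contact'
```

```text
tcp_pos: [0.5832, -0.0095, 0.0185]
contact_force: [-1.4, -0.0, 0.2]
tcp_pos: [0.5845, -0.0093, 0.0184]
contact_force: [-5.0, -0.3, 2.5]
tcp_pos: [0.5844, -0.0093, 0.0184]
contact_force: [-10.7, -2.1, 5.8]
```

```bash
python3 -m jog '[20,5,0,0,0, 20,15,0,0,0, 20,20,0,0,0, 20,0,0,-40,0, 20,0,0,-40,0, 20,0,0,-40,0, 20,-15,0,-40,0, 20,-15,0,-10,0, 20,0,0,0,0, 20,0,0,0,0]' | grep -E "clock|tcp_pos" && python3 - <<'E'
from h import *
delta([.5453,-.0144,.1921],185.5)
c=cam("wrist")
im=env.snapshot("wrist");cv2.imwrite("pics/w11.png",im)
g=cv2.cvtColor(im,cv2.COLOR_BGR2GRAY)
for col in(225,240,255,270,285,300): print(col,g[215:250,col].tolist())
cv2.imwrite("pics/w11c.png",cv2.resize(im[120:250],(800,320),interpolation=cv2.INTER_CUBIC)[:, :])
E
```

```text
clock: 24.08
tcp_pos: [0.5755, -0.0101, 0.1875]
clock 24.07 tcp [ 0.5755 -0.0101  0.1875] yaw -174.5 F [-0.7 -0.1  0.4] w 0.0202 gf 0.0 | shift [30.4 -1.4 -4.6] roll -0.0
225 [168, 167, 164, 165, 162, 161, 159, 160, 162, 157, 113, 61, 36, 36, 33, 35, 35, 37, 35, 34, 37, 33, 27, 39, 35, 37, 33, 31, 32, 35, 31, 33, 34, 33, 34]
240 [164, 166, 164, 153, 113, 92, 95, 99, 98, 95, 98, 94, 95, 99, 94, 95, 98, 98, 97, 102, 99, 101, 99, 101, 102, 98, 98, 92, 94, 99, 94, 98, 102, 98, 96]
255 [164, 162, 164, 160, 158, 157, 162, 160, 166, 165, 164, 163, 163, 161, 159, 157, 157, 159, 159, 157, 161, 163, 162, 161, 159, 158, 161, 160, 158, 159, 159, 161, 164, 166, 169]
270 [164, 165, 168, 166, 170, 167, 165, 166, 166, 165, 165, 158, 156, 156, 155, 163, 167, 164, 163, 163, 156, 159, 159, 164, 166, 172, 170, 172, 170, 170, 165, 163, 162, 160, 168]
285 [156, 159, 161, 162, 166, 166, 166, 165, 161, 161, 153, 102, 51, 35, 40, 40, 37, 45, 41, 43, 42, 42, 34, 41, 40, 38, 35, 37, 37, 33, 31, 32, 36, 39, 38]
300 [164, 164, 166, 164, 164, 166, 166, 163, 165, 166, 168, 166, 162, 155, 147, 112, 71, 43, 40, 48, 45, 47, 44, 44, 45, 44, 43, 46, 46, 44, 45, 40, 39, 41, 38]
```

View pics/w11c.png

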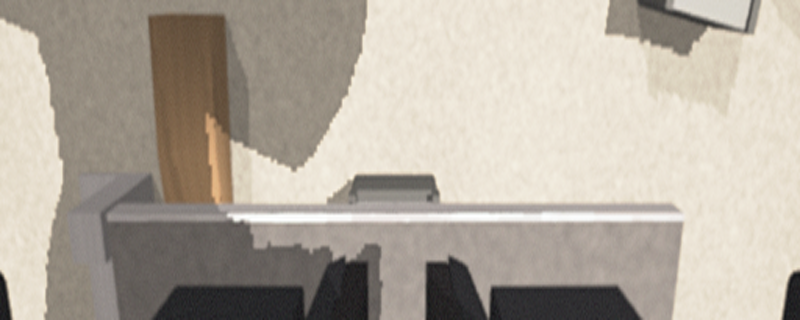

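```bash
cat >> h.py <<'E'
def ris(P,O=(.5945,0),a=5.5):
    a=np.radians(a);d=P[:,:2]-O;return np.round(np.c_[d[:,0]*np.cos(a)+d[:,1]*np.sin(a),-d[:,0]*np.sin(a)+d[:,1]*np.cos(a)]*1e3,1)
E
python3 - <<'E'
from h import *
c=cam("wrist"); im=cv2.imread("pics/w11.png");g=cv2.cvtColor(im,cv2.COLOR_BGR2GRAY)
for col in(230,240,255,270,180,300,350): print(col,g[186:214,col].tolist())
for r in(191,192,199,200,203,208.5): print(r,[ris(ray(c,[(255,r)],z)).tolist() for z in(0,.04,.05,.064)])
E
```

```text
230 [227, 228, 228, 228, 202, 123, 89, 97, 101, 95, 107, 128, 143, 145, 143, 150, 169, 172, 169, 166, 192, 237, 236, 226, 181, 158, 160, 163]
240 [233, 231, 232, 230, 202, 122, 90, 96, 99, 98, 105, 125, 144, 143, 142, 149, 171, 170, 166, 161, 192, 240, 237, 229, 183, 162, 164, 165]
255 [222, 224, 226, 227, 201, 123, 92, 96, 100, 97, 106, 129, 142, 144, 142, 150, 165, 168, 166, 164, 189, 237, 236, 228, 178, 157, 164, 162]
270 [232, 232, 229, 227, 198, 124, 95, 99, 100, 99, 104, 129, 145, 146, 144, 149, 169, 168, 165, 160, 189, 237, 238, 227, 183, 161, 162, 166]
180 [169, 227, 231, 229, 228, 229, 233, 232, 229, 230, 230, 233, 232, 229, 229, 228, 214, 176, 164, 159, 199, 251, 250, 251, 210, 163, 164, 162]
300 [228, 228, 224, 227, 228, 230, 231, 230, 230, 229, 228, 227, 229, 230, 231, 230, 206, 170, 159, 157, 215, 251, 248, 233, 183, 160, 164, 165]
350 [232, 230, 232, 231, 234, 233, 234, 233, 230, 226, 228, 228, 230, 229, 230, 231, 205, 171, 164, 175, 226, 250, 251, 237, 181, 163, 165, 162]
191 [[[1.8, -6.7]], [[-8.8, -6.9]], [[-11.5, -7.0]], [[-15.2, -7.1]]]
192 [[[3.1, -6.7]], [[-7.7, -6.9]], [[-10.4, -7.0]], [[-14.2, -7.1]]]
199 [[[11.8, -6.7]], [[-0.1, -6.9]], [[-3.0, -7.0]], [[-7.2, -7.1]]]
200 [[[13.0, -6.7]], [[1.0, -6.9]], [[-2.0, -7.0]], [[-6.2, -7.1]]]
203 [[[16.8, -6.7]], [[4.4, -6.9]], [[1.3, -7.0]], [[-3.1, -7.1]]]
208.5 [[[23.8, -6.7]], [[10.5, -6.9]], [[7.2, -7.0]], [[2.5, -7.1]]]
```

Box B's end face now lies at riser x ≈ +1.5 mm, flush with the board edge at about +0.5, so its centre is near 61 mm, which is inside the limits. Box A is next.

```bash
python3 -c "
from h import *
delta([.401,.193,.14],176.9)"
```

```text
clock 24.12 tcp [ 0.5754 -0.0101  0.1875] yaw -174.5 F [-0.2 -0.   0.1] w 0.0203 gf 0.0 | shift [154.2 218.8  47.9] roll 8.6
```

```bash
python3 -m jog '[88,19,27,6,0, 88,19,27,6,0, 88,19,27,6,0, 88,19,27,6,0, 88,19,27,6,0, 88,19,27,6,0, 88,20,28,6,0, 88,20,28,6,8.6, 88,0,0,0,0, 88,0,0,0,0]' && python3 - <<'E'
from h import *
delta([.401,.193,.014],176.9)
im=env.snapshot("wrist");cv2.imwrite("pics/w12.png",im)
E
```

```text
clock: 25.38
tcp_pos: [0.4024, 0.1918, 0.1404]
ee_rot: [0.026, 1.0, -0.0, 0.0]
contact_force: [0.4, 0.1, -0.2]
width: 0.0881
gripper_force: 0.0
clock 25.38 tcp [0.4024 0.1918 0.1404] yaw 177.0 F [ 0.4  0.1 -0.2] w 0.0881 gf 0.0 | shift [  1.5   1.1 126.4] roll 0.1
```

View pics/w12.png

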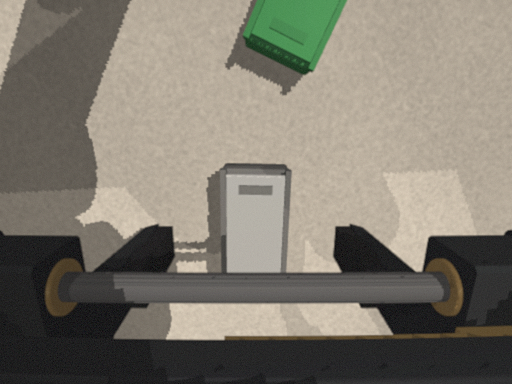

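The view shows box A centred between the fingers, columns 220–291, square to the tool. The green look-alike stays well clear, at (297,35).

```bash
python3 -m jog '[88,1,1,40,0, 88,0,0,40,0, 88,0,0,36,0, 88,0,0,10,0, 88,0,0,0,0, 60,0,0,0,0, 50,0,0,0,0, 50,0,0,0,0, 50,0,0,0,0, 50,0,0,0,0]' 20 && python3 -c "
from h import *
import math
s,cc=math.sin(math.radians(5.5)),math.cos(math.radians(5.5))
x,y=-140,92
delta([.5945+(x*cc-y*s)/1e3,(x*s+y*cc)/1e3,.015],185.5)"
```

```text
clock: 26.68
tcp_pos: [0.4014, 0.1933, 0.0151]
ee_rot: [0.027, 1.0, 0.0, 0.001]
contact_force: [-0.7, -1.4, 6.7]
width: 0.0619
gripper_force: 19.9
clock 26.68 tcp [0.4014 0.1933 0.0151] yaw 176.9 F [-0.7 -1.4  6.7] w 0.0619 gf 19.9 | shift [-5.110e+01 -1.125e+02  1.000e-01] roll -8.6
```

```bash
python3 -m jog '[50,-6,-14,-1,0, 50,-6,-14,0,0, 50,-6,-14,0,0, 50,-6,-14,0,0, 50,-6,-14,0,0, 50,-7,-14,0,0, 50,-7,-14,0,0, 50,-7,-14,0,0, 50,0,0,0,-4.3, 50,0,0,0,-4.3, 50,0,0,0,0, 50,0,0,0,0]' && python3 - <<'E'
from h import *
delta([.4545,.078,.014],185.5)
im=env.snapshot("wrist");cv2.imwrite("pics/w13.png",im)
g=cv2.cvtColor(im,cv2.COLOR_BGR2GRAY); print(g[195,190:320:2].tolist()); print(g[150:190,255].tolist())
E
```

```text
clock: 28.18
tcp_pos: [0.4461, 0.0784, 0.0154]
ee_rot: [-0.047, 0.999, -0.0, 0.0]
contact_force: [0.7, -0.7, -1.3]
width: 0.0618
gripper_force: 19.9
clock 28.18 tcp [0.4461 0.0784 0.0154] yaw -174.6 F [ 0.7 -0.7 -1.3] w 0.0618 gf 19.9 | shift [-8.3 -1.2  1.4] roll -0.1
[227, 229, 232, 232, 230, 227, 230, 230, 229, 229, 230, 229, 228, 227, 227, 225, 226, 226, 225, 227, 228, 228, 224, 220, 219, 219, 221, 223, 224, 227, 224, 217, 216, 216, 216, 216, 214, 207, 206, 205, 209, 212, 214, 217, 221, 218, 212, 210, 214, 217, 218, 219, 218, 217, 215, 212, 212, 214, 216, 211, 207, 210, 213, 216, 211]
[209, 210, 213, 213, 213, 215, 216, 212, 213, 213, 210, 212, 210, 209, 208, 205, 203, 205, 207, 209, 211, 214, 217, 217, 215, 216, 215, 213, 211, 212, 213, 215, 213, 213, 214, 213, 215, 213, 211, 213]
```

```bash
python3 -m jog '[50,0,0,1,0, 50,-10,0,0,0, 50,-10,0,0,0, 50,-10,0,0,0, 50,-10,0,0,0, 50,-10,0,0,0, 50,-10,0,0,0, 50,0,0,0,0]' && python3 -m jog '[50,-10,0,0,0, 50,-10,0,0,0, 50,-10,0,0,0, 50,-10,0,0,0, 50,-8,0,0,0, 50,-8,0,0,0, 50,0,0,0,0]'
```

```text
clock: 29.22
tcp_pos: [0.5066, 0.0844, 0.015]
ee_rot: [-0.048, 0.999, -0.0, 0.001]
contact_force: [0.5, 0.6, 5.7]
width: 0.0618
gripper_force: 19.9
clock: 30.1
tcp_pos: [0.5621, 0.0897, 0.0151]
ee_rot: [-0.048, 0.999, -0.0, 0.001]
contact_force: [0.6, 0.1, 4.6]
width: 0.0619
gripper_force: 19.9
```

Next I'll release, back off, rise and look, the same as for B.

```bash
python3 -m jog '[88,0,0,0,0, 88,0,0,0,0, 88,0,0,0,0, 88,15,0,0,0, 88,20,0,0,0, 88,20,0,0,0, 88,0,0,-40,0, 88,0,0,-40,0, 88,0,0,-40,0, 88,-10,0,-40,0, 20,-20,0,-20,0, 20,0,0,0,0, 20,0,0,0,0]' && python3 - <<'E'
from h import *
delta([.5,-.02,.02],185.5)
c=cam("wrist")
im=env.snapshot("wrist");cv2.imwrite("pics/w14.png",im)
g=cv2.cvtColor(im,cv2.COLOR_BGR2GRAY); print(g[170:200,255].tolist()); print(g[200,210:300].tolist())
E
```

```text
clock: 31.72
tcp_pos: [0.5355, 0.0873, 0.1932]
ee_rot: [-0.048, 0.999, 0.0, -0.001]
contact_force: [-0.4, -0.2, -0.2]
width: 0.0605
gripper_force: 0.0
clock 31.73 tcp [0.5355 0.0873 0.1932] yaw -174.5 F [-0.4 -0.2 -0.2] w 0.0605 gf 0.0 | shift [  45.1 -103.5  173.2] roll -0.0
[219, 219, 221, 222, 222, 221, 218, 220, 221, 186, 115, 85, 89, 93, 95, 111, 128, 130, 128, 134, 169, 199, 198, 198, 198, 200, 199, 200, 190, 136]
[218, 174, 134, 125, 126, 124, 128, 127, 133, 135, 132, 130, 130, 132, 133, 128, 130, 129, 125, 135, 186, 199, 198, 196, 198, 196, 199, 200, 201, 192, 143, 122, 120, 124, 120, 122, 121, 124, 123, 127, 126, 125, 124, 124, 128, 123, 124, 124, 125, 125, 125, 122, 126, 126, 124, 128, 131, 158, 192, 199, 198, 198, 199, 197, 201, 200, 196, 167, 136, 128, 128, 130, 152, 189, 196, 195, 199, 205, 216, 220, 217, 214, 213, 214, 217, 218, 217, 216, 218, 216]
```

View pics/w14.png

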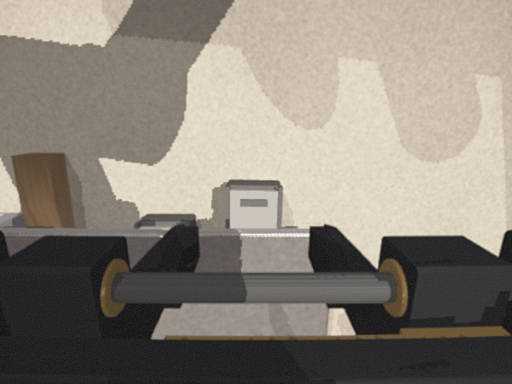

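The view shows box A straight under the board, in the same relative pose B had, with its near end at row ~180. By my count I have now viewed 16 pictures, over the limit of 14, so from here I'll use numbers only. I'll push A's end the same way.

```bash
python3 -m jog '[20,25,1,40,0, 20,0,0,40,0, 20,0,0,40,0, 20,0,0,40,0, 20,0,0,15,0, 20,0,0,0,0, 20,0,0,0,0, 20,-10,0,0,0, 20,-10,0,0,0, 20,0,0,0,0]' | grep -E "tcp_pos|contact|width" && python3 -m jog '[20,-8,0,0,0, 20,-8,0,0,0, 20,-8,0,0,0, 20,-6,0,0,0, 20,-6,0,0,0, 20,-4,0,0,0, 20,0,0,0,0]'| grep -E "tcp_pos|contact" && for i in 1; do python3 -m jog '[20,-2,0,0,0, 20,0,0,0,0]'; python3 -m jog '[20,-2,0,0,0, 20,0,0,0,0]'; done | grep -E 'tcp_pos|contact'
```

```text
tcp_pos: [0.5325, 0.0878, 0.0197]
contact_force: [-0.9, 0.0, 0.2]
width: 0.02
tcp_pos: [0.5717, 0.0916, 0.0194]
contact_force: [-0.7, -0.4, -0.4]
tcp_pos: [0.5733, 0.0918, 0.0195]
contact_force: [0.2, 0.4, -0.0]
tcp_pos: [0.5747, 0.092, 0.0194]
contact_force: [-4.8, -0.4, 2.3]
```

```bash
python3 -m jog '[20,-1,0,0,0, 20,0,0,0,0, 20,5,0,0,0, 20,15,0,0,0, 20,20,0,0,0, 20,0,0,-40,0, 20,0,0,-40,0, 20,0,0,-40,0, 20,-15,0,-40,0, 20,-15,0,-10,0, 20,0,0,0,0, 20,0,0,0,0]' | grep -E "clock|tcp_pos" && python3 - <<'E'
from h import *
c=cam("wrist")
im=env.snapshot("wrist");cv2.imwrite("pics/w15.png",im)
g=cv2.cvtColor(im,cv2.COLOR_BGR2GRAY)
for col in(235,255,275,310): print(col,g[186:214,col].tolist())
print("A end z0, edge z50",ris(ray(c,[(235,190.8),(275,190.8)],0)).tolist(),ris(ray(c,[(255,202.5)],.05)).tolist())
m=(g[195]<115);print("dark cols row195",np.where(m)[0][[0,-1]],[ (k) for k in range(0,512,6) if m[k]])
w=wedge_mask(im);ys,xs=np.where(w[:230,:160]);print("wedge",xs.min(),xs.max(),ys.min())
print("tail",ris(ray(c,[(xs[ys<ys.min()+4].mean(),ys.min())],.031)))
E
```

```text
clock: 35.9
tcp_pos: [0.5656, 0.0912, 0.1885]
235 [229, 230, 231, 231, 180, 109, 90, 97, 97, 97, 106, 132, 143, 142, 145, 151, 139, 121, 107, 115, 191, 251, 250, 244, 189, 159, 162, 161]
255 [231, 231, 232, 232, 184, 112, 94, 100, 100, 101, 105, 132, 146, 143, 146, 149, 135, 108, 104, 118, 190, 245, 240, 227, 179, 167, 167, 165]
275 [231, 232, 234, 229, 174, 107, 92, 100, 98, 97, 103, 134, 138, 101, 86, 109, 128, 114, 107, 116, 188, 243, 231, 215, 175, 161, 163, 164]
310 [231, 226, 224, 224, 227, 228, 233, 235, 234, 232, 231, 229, 229, 230, 227, 221, 159, 114, 108, 121, 189, 248, 251, 227, 172, 163, 173, 172]
A end z0, edge z50 [[1.8, 71.1], [1.8, 118.9]] [[1.0, 94.7]]
dark cols row195 [ 17 278] [18, 24, 30, 36, 42, 48, 54, 60, 66, 138, 144, 150, 156, 162, 168, 174, 180, 186, 228, 234, 240, 246, 252, 258, 264, 270, 276]
wedge 2 66 127
tail [[ -75.6 -140.3]]
```

```bash
python3 - <<'E'
from h import *
c=cam("wrist"); im=cv2.imread("pics/w15.png");g=cv2.cvtColor(im,cv2.COLOR_BGR2GRAY)
for col in(145,162,180): print(col,g[184:206,col].tolist())
e=[(col,184+int(np.where(g[184:206,col]<140)[0][0])) for col in(145,162,180)]
print("B end",ris(ray(c,e,0)).tolist())
t=env.snapshot("top");cv2.imwrite("pics/top15.png",t);s=env.snapshot("scene");cv2.imwrite("pics/sc15.png",s)
# dark/edge blobs in areas the arm hid at the start
tg=cv2.cvtColor(t,cv2.COLOR_BGR2GRAY); C=cam("top")
for y in np.arange(.25,.62,.06):
    print("y%.2f"%y,[ "%d/%d"%(tg[int(v)-6:int(v)+6,int(u)-6:int(u)+6].mean(),tg[int(v)-6:int(v)+6,int(u)-6:int(u)+6].std()) if 6<u<506 and 6<v<378 else "-" for u,v in (proj(C,[(x,y,0)])[0] for x in np.arange(0,.4,.06))])
E
```

```text
145 [231, 226, 226, 228, 228, 225, 176, 108, 90, 97, 98, 94, 105, 128, 144, 140, 140, 150, 143, 122, 114, 129]
162 [229, 230, 229, 230, 231, 228, 171, 106, 91, 98, 98, 97, 106, 130, 144, 143, 144, 147, 138, 116, 111, 125]
180 [226, 225, 221, 222, 228, 227, 181, 113, 96, 97, 101, 100, 106, 131, 133, 119, 116, 130, 132, 115, 108, 118]
B end [[1.9, -37.1], [1.9, -16.5], [1.9, 5.1]]
y0.25 ['53/6', '69/24', '129/5', '139/4', '100/7', '78/14', '90/7']
y0.31 ['105/6', '78/8', '127/6', '140/3', '102/6', '96/35', '136/1']
y0.37 ['131/5', '112/4', '109/26', '119/30', '91/18', '76/26', '132/1']
y0.43 ['135/1', '136/5', '127/7', '142/2', '106/6', '73/21', '132/1']
y0.49 ['136/1', '140/5', '127/5', '142/2', '108/6', '70/16', '133/8']
y0.55 ['136/1', '140/6', '139/12', '142/2', '113/8', '120/23', '69/1']
y0.61 ['137/1', '143/6', '155/1', '152/1', '136/1', '120/23', '104/12']
```

Both boxes' near ends lie at riser x ≈ +2 mm, and the board edge shows in the same place as before, so the shelf is still up. No third box appears anywhere, so I'm handing in.

```bash
python3 -m jog '[20,0,0,-20,0, 20,0,0,-20,0, 20,0,0,0,0, 20,0,0,0,0]' && python3 -c "
from workcell import env
print(env.hand_in())"
```

```text
clock: 36.55
tcp_pos: [0.5658, 0.0911, 0.2284]
ee_rot: [-0.048, 0.999, 0.0, -0.001]
contact_force: [-0.3, 0.3, 0.4]
width: 0.02
gripper_force: 0.0
the job is handed in; nothing more can be done
None
```

I handed the job in, and the hand-in returned no verdict: by my measurements the wedge holds the shelf flush with the post, and both grey boxes (I saw no third) are fully in under it; I viewed 16 pictures, over the limit of 14.

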